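# Clamp a filter cartridge between its two cone nozzles

### The arm

A 6-joint arm with a two-finger parallel gripper is mounted at the origin on the work surface. World frame = base frame: x ahead of the robot, y to its left, z up, the work surface at z = 0. Lengths are in m, angles in degrees, forces in N, time in s.
With the tool pointing down it reaches from about 0.35 to 0.875 m from the base axis. Payload 4.2 kg.
Tool frame: the origin (TCP) lies on the mounting face of the last link; the fingertips stand 182 mm ahead of it and the grasp point (between the pads) lies 164 mm ahead of it (r.tcp_to_grasp is the distance from the TCP to the grasp point, in m); z points along the fingers, y is the line along which they close (so a half turn about z gives the same grasp; the last joint's range is limited). The gripper opens to 87 mm and grips with 3 to 60 N. Pads are 19 mm wide; open, the fingers measure 117 mm over their backs; the gripper's body (75 mm by 190 mm) begins 51 mm behind the grasp point.
Start: joints at [85.921, 22.042, 0.453, 0, -68.411, -14.817], TCP at [0.202, 0.591, 0.405] pointing down, gripper open.
Joint ranges: [-179.83, 179.83], [-69.29, 118.12], [-61.27, 80.66], [-181.25, 117.63], [-171.15, -9.14], [-177.46, 177.46]. Speed limits (degrees/s): [159.86, 159.86, 180, 180, 180, 180].

### API

Orientations are given as a 3x3 rotation matrix whose columns are the frame's x, y, z axes.
In Python, from station import sense, eyes, r gives the robot as it stands.
- The arm moves only by the tool jog_arm, never from a script. Its argument "increments" is a list of rows, each a list of 4 numbers: the shift along the tool's x, y, z normalised to -1 to 1, where 1 is 0.02 m, then the turn about the tool's z normalised to -1 to 1, where 1 is 0.08 rad. A call has 1 to 10 rows; each row shifts and turns the commanded pose from where the row before left it, along the tool's axes as they then stand; what a row does not reach is not made up. A row lasts 1/10 s, in which the tool goes at most 50 mm and 8.59 degrees, less where a joint would pass 70% of its speed; a pose out of reach is approached as far as the arm can. A call with a number of a shift or a turn outside -1 to 1 is refused whole. A call with a gripper value outside its range is refused whole. "grip" is the finger opening in mm, from 0 to 87, set as the call begins (left out, the last holds). The fingers move at their own pace and stop on an object; the grip force is fixed at half the most. Time passes only in rows, so rows that do not move let the fingers close. It gives the time, the measured TCP pose, the force, the opening and the grip force at its end, in the units of the state.
- sense(): the state, without advancing time (a new reading comes with each control period).
- eyes.capture(name): name is "scene" or "top"; returns the picture (420x560x3 uint8, blue, green, red); there is no depth.
- eyes.get_calibration(name): a dict with "camera_matrix" (3x3 intrinsics, pixels), "R" (3x3) and "t" (3): a world point X has camera coordinates R X + t. Camera axes: x right, y down, z forward; pixel columns grow to the right and rows downward; lengths in m; the calibration is good to about 2 mm. A picture is of the moment at which its call begins. get_calibration takes no time and is no camera call.
- r.finish_job(): hands the job in; it is judged then, once.
Trained networks look in the newest picture that a camera, given by its name, has taken for a name from the list of things; names that differ only in an ending like _2 or _b are one class to them, and where a whole thing is asked for, a point or a joint stands for the part that bears it (a point fixed in the world has none). Each returns a list of dicts, best first, with "conf" (0 to 1); they miss things now and then, are a little off and sometimes report something else, mostly with a low value. They report only what shows in the picture. A call takes as long as a camera call. They do not tell look-alikes from the thing itself.
- eyes.spot_in(camera, name): "centre" ([x, y, z] in m, in world coordinates, good to about 4 mm: the middle of the surface that is visible of it).
- eyes.outline_of(camera, name): "mask" (420x560 bool, what is visible of it).
The state is a dict: "time_s": time; "joints": joint angles; "joint_velocities": joint speeds; "effort": joint torques, N m; "tcp_pos": TCP position; "ee_rot": TCP orientation; "wrist_force": force on the tool from outside, world axes, zero at the start; "moment": the same for the moment, N m; "gripper_width": opening from 0.0 (shut) to 1.0 (fully open); "gripper_force": force on a finger pad.
Only numpy, scipy, OpenCV 4.12 (cv2) and the standard library are available. Lean on these libraries where they do the work, as an engineer would, in place of code of your own. Each camera call takes 0.05 s, during which the arm holds its last target. There are 200 camera calls.

### The job

Take the filter cartridge off the sloping drain rack, lay it in the two notches of the clamp, then slide the tailstock up so that the cartridge is held in line between the two cones with the sprung nozzle pressed fully home. Feel for the end stop rather than forcing it, leave the cartridge clamped, and do not disturb the tube rack, the bottle or the jar.

Things in the scene. Friction and masses are not known exactly. Their poses are not given: they have to be found in the camera images.
- holder: The clamp, fixed: aluminium base plate 84 x 350 x 14 mm, local y -125 to +225, z up. Origin: on the bench under the clamped cartridge's centre. Clamp axis along y at x = 0, 52 mm above the bench. At -y a head block 66 mm wide, 82 mm tall (y -122 to -82) carries the sprung nozzle; at +y is the tailstock. Black V notches at y = -16 and +66, each 12 mm thick, 44 mm wide.
- lay (a point): Centre of a cartridge just laid in the clamp's two V notches, midway between the cones: 34 mm from the clamp's origin in +y, 49.5 mm above the bench (2.5 mm below the clamp axis; the cones lift it into line as the tailstock closes). Free gap between the cone tips is at least 169 mm at first; 12 mm of play towards the nozzle, 17 mm or more towards the tailstock. Axes as the clamp's.
- nozzle: Sprung nozzle in the head block: grey cone pointing to the clamp's +y, 8 mm across at the tip, 28 mm at 16 mm behind it. Origin at the tip; axes as the clamp's. At rest the tip is at the clamp's y = -50.4; it presses in 10 mm towards -y (2 N at first, 5 N at the end) to a firm stop. A cartridge pushed on it sits with its end about 10 mm behind the tip.
- tailstock: Grey block 70 mm wide (x), 30 mm thick (y), top 82 mm above the bench, sliding along the clamp's y (about 8 N; stays where left). Origin: centre of its flat outer +y face, the one to push, 52 mm up; y = 183 to 195 at first, slides to 100. The cone on its inner face is screwed out differently each time (tip 52 to 64 mm from the outer face, not reported): the end position must be felt.
- cartridge: Filter cartridge: white plastic tube 140 mm long, 30 mm in diameter, with a 20 mm bore 14 mm deep in each end and two thin grey bands, about 0.14 kg. Origin at its centre, y along the tube, both ends alike. At first it lies in the drain rack, sloping 20 degrees, its centre about 66 mm above the bench.
- rack: Drain rack, fixed: grey foot plate 80 x 190 x 8 mm, y along the cartridge; two black V notches, 12 mm thick, 44 mm wide, 45 mm either side of the middle, sloping 20 degrees (high end at +y); small end stop at the low end. Origin: centre of its underside.
- tube_rack: Bystander: black block 50 x 150 x 35 mm with red-capped sample tubes, 80 mm tall in all. Origin: centre of its underside.
- bottle: Bystander: bottle 68 mm wide, 160 mm tall. Origin: centre of its underside.
- jar: Bystander: brown glass jar 72 mm wide, 90 mm tall. Origin: centre of its underside.
There are look-alikes about, which are no part of the job. Several things have the shape of the cartridge; the one meant has the colours described above.

How it is judged (in metres and radians):
At the end, for the whole second after the job is handed in: The cartridge is at rest between the cones, its centre within 2 mm of the clamp axis sideways and in height (so lifted off the notches) and within 4 mm of its place along it, in line within 0.03 rad, and the sprung nozzle stays pressed in to within 2.5 mm of its stop (y of nozzle in the frame of holder below -0.0579 m and y of cartridge in the frame of holder between -0.004 and 0.004 m and x of cartridge in the frame of holder between -0.002 and 0.002 m and z of cartridge in the frame of holder between 0.05 and 0.054 m and angle between the y axis of cartridge and the y axis of holder, either way round below 0.03 rad and linear speed of cartridge below 0.02 m/s); the robot touches nothing.
It fails at once if the tailstock is forced: pushed with more than 45 N (contact force between any of the arm, the fingers and tailstock above 45 N).
It fails at once if the tube rack is moved more than 15 mm (distance of tube_rack from where it was at the start of the episode above 0.015 m).
It fails at once if the bottle is moved more than 15 mm (distance of bottle from where it was at the start of the episode above 0.015 m).
It fails at once if the jar is moved more than 15 mm (distance of jar from where it was at the start of the episode above 0.015 m).
It also fails if it takes over 53 s, if anything falls off the work surface, if the arm or the gripper's body presses on something with over 40 N, if the wrist force passes 120 N, or if a joint passes its speed limit or range.

## Working session

There is one attempt and no reset: what is moved stays moved. The work goes in short steps, Python scripts to look and compute and a tool call to move; the robot and the scene stay as the last step left them, time stands still between calls to the robot, and variables do not carry over. Pictures are saved under pics/ and viewed, at most 10 in all, crops included, and the job is handed in when it is done.

Besides the shell and the picture viewer there is one more tool, called after "Call:" as a command line: name --pt "numbers of a row" for each row, then --argument value for the rest. jog_arm: Moves the arm, as the interface text tells. Its arguments: {"type":"object","properties":{"increments":{"type":"array"},"grip":{"type":"number"}},"required":["increments"]}

```bash
mkdir -p pics; ls; python3 - <<'E'
from station import sense, eyes, r
import cv2,numpy as np
a=eyes.capture("scene");b=eyes.capture("top")
cv2.imwrite("pics/scene1.png",a);cv2.imwrite("pics/top1.png",b)
for c in("scene","top"):
    k=eyes.get_calibration(c);print(c,np.round(k["camera_matrix"],1).tolist(),np.round(-k["R"].T@k["t"],3),np.round(k["R"],3).tolist())
    for n in("holder","tailstock","nozzle","cartridge","rack","tube_rack","bottle","jar"):
        print(n,[(np.round(d["centre"],3).tolist(),round(d["conf"],2)) for d in eyes.spot_in(c,n)])
s=sense();print(s["time_s"],s["tcp_pos"],np.round(s["ee_rot"],3).tolist())
E
```

```text
pics
scene [[389.6, 0.0, 275.3], [0.0, 389.6, 201.0], [0.0, 0.0, 1.0]] [0.994 0.34  0.912] [[-0.545, 0.838, -0.014], [0.675, 0.429, -0.6], [-0.497, -0.336, -0.8]]
holder [([0.604, 0.055, 0.014], 0.86)]
tailstock [([0.613, 0.167, 0.078], 0.56)]
nozzle [([0.592, -0.077, 0.057], 0.57), ([0.444, -0.156, 0.007], 0.34)]
cartridge [([0.437, -0.375, 0.028], 0.74), ([0.271, -0.453, 0.025], 0.74), ([0.439, -0.169, 0.081], 0.59), ([0.276, -0.236, 0.024], 0.59)]
rack [([0.442, -0.157, 0.008], 0.73)]
tube_rack [([0.43, 0.175, 0.031], 0.98)]
bottle [([0.596, -0.344, 0.095], 0.77)]
jar [([0.584, 0.382, 0.086], 0.63)]
top [[522.8, 0.0, 287.7], [0.0, 522.8, 205.9], [0.0, 0.0, 1.0]] [ 0.214 -0.03   1.368] [[-0.013, -1.0, 0.006], [-0.985, 0.012, -0.171], [0.171, -0.008, -0.985]]
holder [([0.588, 0.041, 0.012], 0.59)]
tailstock [([0.602, 0.159, 0.08], 0.81)]
nozzle [([0.582, -0.081, 0.062], 0.43)]
cartridge [([0.426, -0.175, 0.075], 0.92), ([0.268, -0.246, 0.032], 0.79), ([0.261, -0.46, 0.029], 0.79), ([0.429, -0.385, 0.028], 0.66)]
rack [([0.418, -0.177, 0.008], 0.98)]
tube_rack [([0.413, 0.164, 0.03], 0.92), ([0.582, -0.08, 0.064], 0.25)]
bottle [([0.571, -0.352, 0.102], 0.72)]
jar [([0.562, 0.366, 0.087], 0.65)]
0.9 [0.20237463 0.59129574 0.40475539] [[0.946, -0.324, -0.0], [-0.324, -0.946, 0.0], [-0.0, -0.0, -1.0]]
```

View pics/scene1.png

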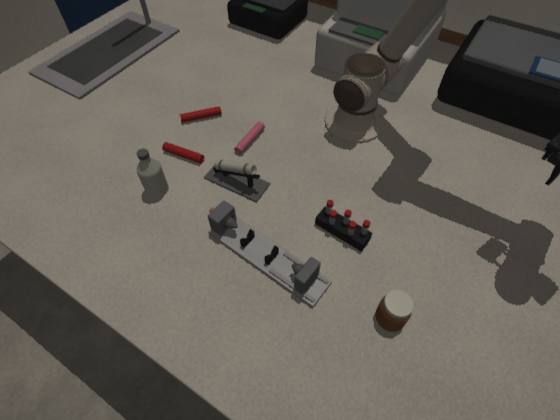

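View pics/top1.png

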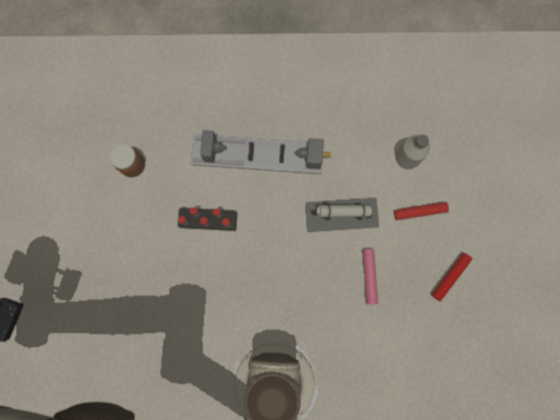

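Candidates for the cartridge: white tube in the rack at top (343,211) / scene (237,169). The others are a red one at top (421,211), a red one at (452,276) and a pink one at (371,276). I choose the white one in the rack and check it in close crops.

```bash
python3 - <<'E'
from station import eyes
import cv2,numpy as np
b=cv2.imread("pics/top1.png");a=cv2.imread("pics/scene1.png")
f=lambda i:cv2.convertScaleAbs(i,alpha=1.5)
cv2.imwrite("pics/top_c.png",f(cv2.resize(b[120:240,180:390],None,fx=3.8,fy=3.8,interpolation=cv2.INTER_CUBIC)))
cv2.imwrite("pics/scene_c.png",f(cv2.resize(a[150:305,195:345],None,fx=3.8,fy=3.8,interpolation=cv2.INTER_CUBIC)))
eyes.capture("top");eyes.capture("scene")
M={}
for c in("top","scene"):
    for n in("holder","tailstock","nozzle","cartridge","rack"):
        for i,d in enumerate(eyes.outline_of(c,n)):
            M[f"{c}_{n}_{i}"]=d["mask"];ys,xs=np.nonzero(d["mask"])
            print(c,n,round(d["conf"],2),np.round(cv2.minAreaRect(np.c_[xs,ys].astype(np.float32))[0],1),len(xs),np.round(cv2.boxPoints(cv2.minAreaRect(np.c_[xs,ys].astype(np.float32))),1).tolist())
np.savez("masks.npz",**M)
E
```

```text
top holder 0.87 [260.3 151.4] 4279 [[189.60000610351562, 165.0], [191.89999389648438, 128.8000030517578], [331.0, 137.8000030517578], [328.70001220703125, 173.89999389648438]]
top tailstock 0.97 [208.  145.5] 527 [[189.0, 145.0], [207.5, 126.5], [227.0, 146.0], [208.5, 164.5]]
top tailstock 0.51 [260.4 151.5] 4142 [[190.5, 164.1999969482422], [193.1999969482422, 128.6999969482422], [330.20001220703125, 138.8000030517578], [327.6000061035156, 174.3000030517578]]
top tailstock 0.31 [412.5 150. ] 868 [[389.0, 155.0], [417.5, 126.5], [436.0, 145.0], [407.5, 173.5]]
top nozzle 0.51 [301.  151.5] 83 [[296.0, 147.0], [306.0, 147.0], [306.0, 156.0], [296.0, 156.0]]
top cartridge 0.96 [344. 210.] 633 [[317.0, 204.0], [371.0, 204.0], [371.0, 216.0], [317.0, 216.0]]
top cartridge 0.81 [369.6 276.1] 646 [[361.3999938964844, 249.1999969482422], [373.6000061035156, 248.3000030517578], [377.79998779296875, 302.8999938964844], [365.6000061035156, 303.8999938964844]]
top cartridge 0.69 [451.5 276. ] 637 [[429.79998779296875, 293.79998779296875], [463.3999938964844, 250.60000610351562], [473.100006103
[... 1322 characters left out ...]
9999389648438]]
scene cartridge 0.7 [249.5 137.9] 363 [[233.0, 149.5], [258.6000061035156, 120.0], [266.0, 126.30000305175781], [240.3000030517578, 155.8000030517578]]
scene cartridge 0.58 [235.1 166.6] 392 [[213.5, 168.8000030517578], [214.89999389648438, 158.39999389648438], [256.79998779296875, 164.39999389648438], [255.3000030517578, 174.8000030517578]]
scene cartridge 0.52 [394.6 310.9] 1213 [[368.1000061035156, 317.6000061035156], [393.5, 283.6000061035156], [421.0, 304.29998779296875], [395.6000061035156, 338.20001220703125]]
scene rack 0.77 [237.3 180.3] 1105 [[203.6999969482422, 178.89999389648438], [213.5, 156.5], [270.8999938964844, 181.60000610351562], [261.1000061035156, 204.0]]
```

View pics/top_c.png

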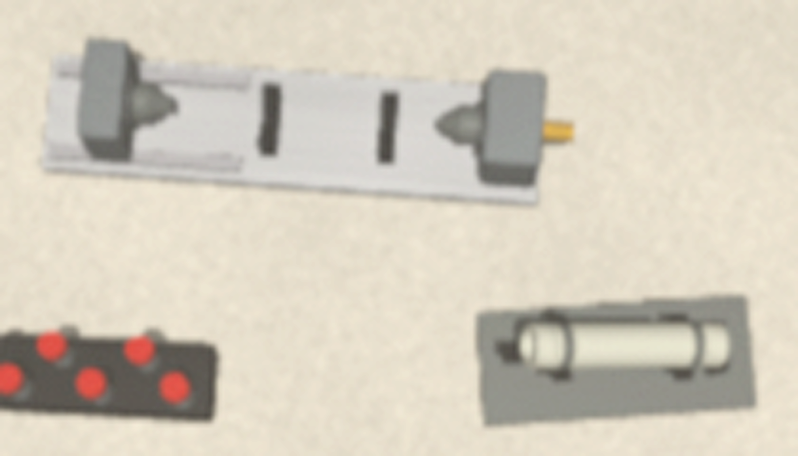

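View pics/scene_c.png

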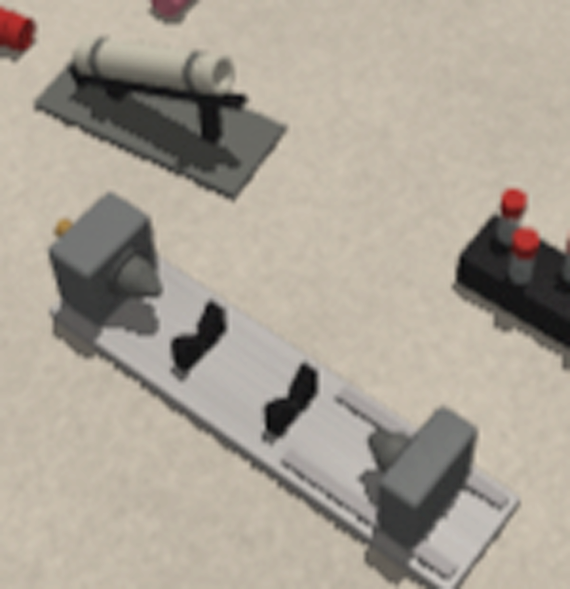

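The crops confirm it: the rack tube at top crop (624,345) is white with two grey bands, while the red and pink ones are plain. The clamp's head (yellow pin) is on the right in the top view and the tailstock on the left, so holder +y is about world +y. Next is a model fit to keypoints.

```bash
cat > geo.py <<'E'
from station import sense, eyes, r
import cv2,numpy as np
from scipy.optimize import least_squares
K={c:eyes.get_calibration(c) for c in("top","scene")}
off={"top":(180,120),"scene":(195,150)}
def proj(c,X):
    k=K[c];p=(np.atleast_2d(X)@k["R"].T+k["t"])@k["camera_matrix"].T
    return p[:,:2]/p[:,2:]
def px(c,u,v): return (np.array([u,v])+.5)/3.8-.5+off[c]
def pose(x,y,a): 
    return lambda p:np.array([[np.cos(a),-np.sin(a),0],[np.sin(a),np.cos(a),0],[0,0,1]])@np.array(p)+[x,y,0]
E
cat > fit.py <<'E'
from geo import *
T,S="top","scene"
H=[(T,55,58,(42,225,14)),(T,42,165,(-42,225,14)),(T,537,197,(-42,-125,14)),(T,488,72,(33,-82,82)),(T,545,73,(33,-122,82)),(T,436,125,(0,-50.4,52)),
(S,160,292,(0,-50.4,52)),(S,518,500,(-42,225,14)),(S,52,250,(33,-122,82)),(S,110,193,(-33,-122,82)),(S,150,212,(-33,-82,82)),(S,92,275,(33,-82,82))]
R=[(T,480,312,(40,95,8)),(T,745,297,(40,-95,8)),(T,755,403,(-40,-95,8)),(T,487,421,(-40,95,8)),(S,35,101,(40,-95,8)),(S,235,195,(40,95,8)),(S,287,127,(-40,95,8))]
def res(p,L):
    g=pose(*p);return np.concatenate([proj(c,g(np.array(q)/1e3))[0]-px(c,u,v) for c,u,v,q in L])
for nm,L,p0 in(("holder",H,(.6,.02,0)),("rack",R,(.43,-.17,0))):
    f=least_squares(res,p0,args=(L,),loss="soft_l1");print(nm,np.round(f.x,4),"deg",np.degrees(f.x[2]).round(2));print(np.round(f.fun.reshape(-1,2),1).tolist())
    if nm=="holder":h=f.x
    else:rk=f.x
# tailstock: outer face y via top corners, tip
g=pose(*h)
tp=[(S,445,408,-35,-30,82),(S,475,430,-35,0,82),(S,383,482,35,-30,82),(T,90,40,35,0,82),(T,128,42,35,-30,82)]
f=least_squares(lambda s:np.concatenate([proj(c,g([x/1e3,s[0]+d/1e3,z/1e3]))[0]-px(c,u,v) for c,u,v,x,d,z in tp]),[.19]);print("tail y",f.x,np.round(f.fun.reshape(-1,2),1).tolist())
tip=[(T,178,105),(S,370,438)]
f=least_squares(lambda s:np.concatenate([proj(c,g([0,s[0],.052]))[0]-px(c,u,v) for c,u,v in tip]),[.13]);print("tip y",f.x,f.fun.round(1))
# cartridge: silhouette fit free pose
def cyl(p):
    x,y,z,a,e=p;d=np.array([-np.sin(a)*np.cos(e),np.cos(a)*np.cos(e),np.sin(e)])
    u=np.cross(d,[0,0,1.]);u/=np.linalg.norm(u);w=np.cross(u,d);t=np.linspace(0,2*np.pi,60)[:,None]
    return np.vstack([np.array([x,y,z])+s*.07*d+.015*(np.cos(t)*u+np.sin(t)*w) for s in(-1,1)])
obs={T:[(518,345),(730,346),(624,321),(624,369)],S:[(73,55),(234,74),(150,43),(150,88)]}
def rc(p):
    o=[]
    for c in obs:
        q=proj(c,cyl(p));hull=cv2.convexHull(q.astype(np.float32))[:,0]
        P=[px(c,*k) for k in obs[c]]
        o+=[q[:,0].min()-P[0][0],q[:,0].max()-P[1][0]]
        for k in P[2:]: o.append(cv2.pointPolygonTest(hull,tuple(map(float,k)),True))
    return np.array(o)
for fixed in(1,0):
  for e in(20,-20):
    if fixed: f=least_squares(lambda q:rc([*q,rk[2],np.radians(e)]),[.43,-.17,.066],diff_step=1e-3)
    else: f=least_squares(rc,[.43,-.17,.066,rk[2],np.radians(e)],diff_step=1e-3)
    print("cart",fixed,e,np.round(f.x,4),"cost",f.cost.round(2),f.fun.round(1))
E
python3 fit.py
```

```text
holder [ 0.5893 -0.0109 -0.0893] deg -5.12
[[-0.6, -1.9], [-0.5, 0.2], [0.2, 1.7], [0.1, -1.3], [0.7, -0.4], [0.3, -0.6], [0.3, 0.1], [1.3, -0.9], [-1.4, -0.9], [0.6, -1.9], [1.2, 0.5], [-0.7, 0.4]]
rack [ 0.4271 -0.1839  0.0476] deg 2.73
[[-1.1, -0.7], [0.6, -0.9], [0.7, 1.1], [-0.9, 0.6], [-0.3, 0.2], [-0.2, 0.1], [0.2, -0.5]]
tail y [0.19125768] [[-0.4, -1.9], [2.0, -0.8], [-1.4, -0.3], [-1.5, -1.7], [0.2, -1.3]]
tip y [0.12944661] [-0.7 -0.5 -0.2 -0.9]
cart 1 20 [ 0.4274 -0.184   0.0646] cost 0.95 [ 0.6 -0.2 -0.2 -0.5  0.   0.5 -0.7 -0.7]
cart 1 -20 [ 0.4273 -0.1829  0.0614] cost 2.34 [-0.4  0.6 -0.4 -0.3 -1.2  1.5  0.1  0.5]
cart 0 20 [ 0.4274 -0.1837  0.064  -0.0398  0.2481] cost 0.61 [-0.   0.5 -0.2 -0.5  0.4  0.3 -0.5 -0.4]
cart 0 -20 [ 0.4275 -0.1824  0.0613  0.0064 -0.5125] cost 0.74 [ 0.1  0.1 -0.3 -0.4 -0.1  0.4  0.7  0.8]
```

```bash
cat > refine.py <<'E'
from geo import *
I={"top":cv2.imread("pics/top1.png"),"scene":cv2.imread("pics/scene1.png")}
Gm={c:cv2.GaussianBlur(cv2.cvtColor(I[c],cv2.COLOR_BGR2GRAY),(0,0),.8).astype(np.float32) for c in I}
def obs(c,A,B,w):
    a,b=proj(c,A)[0],proj(c,B)[0];t=np.linspace(.06,.94,25)[:,None];P=a+t*(b-a);n=np.array([-(b-a)[1],(b-a)[0]]);n/=np.linalg.norm(n)
    s=np.arange(-w,w+.1,.25);Q=P[:,None]+s[None,:,None]*n
    v=cv2.remap(Gm[c],Q[...,0].astype(np.float32),Q[...,1].astype(np.float32),cv2.INTER_CUBIC)
    g=np.abs(np.gradient(v,axis=1));i=g.argmax(1);ok=(g.max(1)>1.2)&(i>0)&(i<len(s)-1)
    return (P+s[i][:,None]*n)[ok],n
def refine(E,p,w0=4,n=12):
    for it in range(n):
        g=pose(*p);w=w0 if it<4 else 2
        O=[(c,A,B)+obs(c,g(np.array(A)/1e3),g(np.array(B)/1e3),w) for c,A,B in E]
        def res(q):
            g=pose(*q);o=[]
            for c,A,B,P,nn in O:
                a=proj(c,g(np.array(A)/1e3))[0];b=proj(c,g(np.array(B)/1e3))[0];m=np.array([-(b-a)[1],(b-a)[0]]);m/=np.linalg.norm(m);o.append((P-a)@m)
            return np.concatenate(o)
        p=least_squares(res,p,loss="soft_l1",f_scale=.4).x
    r0=res(p);k=0;st=[]
    for o in O: m=len(o[3]);st.append((o[0],m,round(float(np.median(r0[k:k+m])),2) if m else None));k+=m
    return p,st
E
cat > go.py <<'E'
from refine import *
T,S="top","scene"
HT=[(T,(42,-75,14),(42,185,14)),(T,(-42,-125,0),(-42,225,0)),(T,(-42,225,14),(42,225,14)),(T,(33,-82,82),(33,-122,82)),(T,(-33,-82,82),(33,-82,82)),(T,(-33,-122,82),(33,-122,82))]
HS=[(S,(42,-110,0),(42,150,0)),(S,(-42,-80,14),(-42,225,14)),(S,(-42,225,0),(42,225,0)),(S,(33,-82,82),(33,-122,82)),(S,(-33,-82,82),(33,-82,82)),(S,(-33,-122,82),(33,-122,82)),(S,(-33,-122,82),(-33,-82,82))]
RT=[(T,(40,-95,8),(40,95,8)),(T,(-40,-95,0),(-40,95,0)),(T,(-40,-95,8),(40,-95,8)),(T,(-40,95,8),(40,95,8))]
RS=[(S,(40,-95,0),(40,95,0)),(S,(-40,95,0),(40,95,0))]
for nm,p0,A,B in(("holder",[.5893,-.0109,-.08],HT,HS),("rack",[.4271,-.1839,.0476],RT,RS)):
    for l,E in(("both",A+B),("top",A),("scene",B)):
        p,st=refine(E,p0);print(nm,l,p.round(4),np.degrees(p[2]).round(2),[s[1:] for s in st])
a=cv2.resize(I[T][188:238,300:384],None,fx=7,fy=7,interpolation=cv2.INTER_CUBIC);b=cv2.resize(I[S][150:205,200:275],None,fx=7,fy=7,interpolation=cv2.INTER_CUBIC)
w=max(a.shape[1],b.shape[1]);pad=lambda i:cv2.copyMakeBorder(i,0,0,0,w-i.shape[1],cv2.BORDER_CONSTANT)
o=cv2.convertScaleAbs(cv2.resize(np.vstack([pad(a),pad(b)]),None,fx=.8,fy=.8),alpha=1.6);cv2.imwrite("pics/rack.png",o);print(o.shape)
E
python3 go.py
```

```text
holder both [ 0.5891 -0.0109 -0.0775] -4.44 [(7, 1.22), (25, -0.28), (19, -0.74), (25, 0.53), (22, 0.26), (23, 0.01), (22, -1.03), (4, 1.72), (19, -0.24), (22, -0.22), (25, 0.26), (20, 0.01), (25, 0.97)]
holder top [ 0.588  -0.0106 -0.0845] -4.84 [(7, 1.52), (25, 0.0), (17, -0.75), (25, 0.0), (24, 0.13), (24, 0.13)]
holder scene [ 0.5928 -0.0117 -0.0949] -5.44 [(23, -0.03), (11, 1.22), (22, -0.18), (24, 0.5), (25, 0.2), (22, -0.04), (25, 0.25)]
rack both [ 0.4268 -0.1834  0.0579] 3.32 [(25, -0.04), (25, -0.04), (25, -0.24), (25, -0.24), (25, 0.23), (25, 0.26)]
rack top [ 0.4263 -0.183   0.0575] 3.29 [(25, 0.01), (25, 0.01), (25, 0.01), (25, 0.02)]
rack scene [ 0.4284 -0.1846  0.0549] 3.14 [(25, 0.01), (25, 0.01)]
(588, 470, 3)
```

View pics/rack.png

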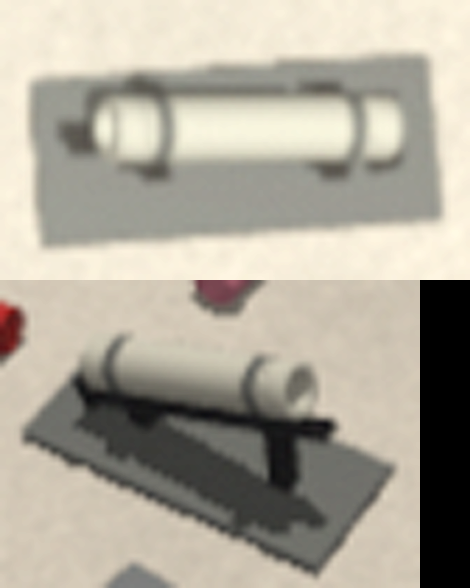

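The picture shows the +y (left in the top view) end as the high one, with a tall notch on the right in the scene view, so the pitch is +20°. Rack is at about (0.427, -0.183), yaw 3.3°; clamp at about (0.589, -0.011), yaw -4.9°. Moving now.

Call:
jog_arm --pt "1 0 0 1" --pt "1 0 0 1" --pt "1 0 0 1" --pt "1 0 0 1" --pt "1 0 0 1" --pt "1 0 0 1" --pt "1 0 0 1" --pt "1 0 0 1" --pt "1 0 0 1" --pt "1 0 0 1" --grip 87

```text
time_s: 2.5
tcp_pos: [0.3532, 0.4667, 0.4047]
ee_rot: [[0.424, -0.906, 0.0], [-0.906, -0.424, 0.0], [-0.0, -0.0, -1.0]]
wrist_force: [-0.9, 0.3, -0.9]
gripper_width: 0.995
gripper_force: 0.0
```

Call:
jog_arm --pt "1 0 0 1" --pt "1 0 0 1" --pt "1 0 0 1" --pt "1 0 0 1" --pt "1 0 0 0.8" --pt "1 0 0 0" --pt "1 0 0 0" --pt "1 0 0 0" --pt "1 0 0 0" --pt "1 0 0 0"

```text
time_s: 3.5
tcp_pos: [0.3858, 0.2705, 0.4048]
ee_rot: [[0.057, -0.998, 0.0], [-0.998, -0.057, 0.0], [-0.0, -0.0, -1.0]]
wrist_force: [-0.2, -0.6, -0.5]
gripper_width: 1.002
gripper_force: 0.0
```

```bash
cat > st.py <<'E'
from geo import *
import sys
s=sense();R=np.array(s["ee_rot"]);p=np.array(s["tcp_pos"]);gp=p+R[:,2]*r.tcp_to_grasp
print("t",round(s["time_s"],2),"grasp",gp.round(4),"yang",np.degrees(np.arctan2(R[1,1],R[0,1])).round(2),"J",np.round(s["joints"],1),"F",np.round(s["wrist_force"],1),"w",round(s["gripper_width"]*87,1),s["gripper_force"])
if len(sys.argv)>3:
    t=np.array(list(map(float,sys.argv[1:4])));print("tool move units",(R.T@(t-gp)/.02).round(2))
    if len(sys.argv)>4:
        d=(np.degrees(np.arctan2(R[1,1],R[0,1]))-float(sys.argv[4])+90)%180-90;print("turn units",(np.radians(d)/.08).round(2))
E
python3 st.py .4272 -.1837 .066 3.3
```

```text
t 3.5 grasp [0.3859 0.2705 0.2413] yang -176.71 J [ 54.9   6.9 -20.2   0.  -62.9 -51.6] F [-0.2 -0.6 -0.5] w 87.2 0.0
tool move units [22.79 -0.76  8.76]
turn units -0.0
```

Call:
jog_arm --pt "1 0 0 0" --pt "1 0 0 0" --pt "1 0 0 0" --pt "1 0 0 0" --pt "1 0 0 0" --pt "1 0 0 0" --pt "1 0 0 0" --pt "1 0 0 0" --pt "1 0 0 0" --pt "1 0 0 0"

```text
time_s: 4.5
tcp_pos: [0.3969, 0.0708, 0.4048]
ee_rot: [[0.057, -0.998, 0.0], [-0.998, -0.057, 0.0], [-0.0, -0.0, -1.0]]
wrist_force: [0.9, -0.2, -0.1]
gripper_width: 1.0
gripper_force: 0.0
```

Call:
jog_arm --pt "1 0 0 0" --pt "1 0 0 0" --pt "1 -0.1 0 0" --pt "1 -0.1 0 0" --pt "1 -0.1 0 0" --pt "1 -0.1 0.5 0" --pt "1 -0.1 0.5 0" --pt "1 -0.1 0.5 0" --pt "1 -0.1 0.5 0" --pt "1 -0.06 0.5 0"

```text
time_s: 5.5
tcp_pos: [0.4234, -0.1279, 0.3545]
ee_rot: [[0.057, -0.998, 0.0], [-0.998, -0.057, -0.0], [0.0, -0.0, -1.0]]
wrist_force: [-0.0, 0.6, 1.0]
gripper_width: 0.999
gripper_force: 0.0
```

Call:
jog_arm --pt "1 0 0.5 0" --pt "1 0 0.5 0" --pt "0.79 0 0.26 0" --pt "0 0 0 0"

```text
time_s: 5.9
tcp_pos: [0.4263, -0.1838, 0.3287]
ee_rot: [[0.054, -0.999, -0.002], [-0.999, -0.054, 0.0], [-0.0, 0.002, -1.0]]
wrist_force: [-0.5, 0.0, 0.2]
gripper_width: 0.998
gripper_force: 0.0
```

```bash
python3 st.py .4272 -.1837 .068 3.3
```

```text
t 5.9 grasp [ 0.426  -0.1838  0.1652] yang -176.89 J [ -3.2  10.8 -27.7   0.  -51.6   6.3] F [-0.5  0.   0.2] w 86.8 0.0
tool move units [-0.   -0.07  4.86]
turn units -0.04
```

Call:
jog_arm --pt "0 -0.05 0.8 0" --pt "0 0 0.8 0" --pt "0 0 0.8 0" --pt "0 0 0.8 0" --pt "0 0 0.8 0" --pt "0 0 0.6 0" --pt "0 0 0.26 0" --pt "0 0 0 0"

```text
time_s: 6.7
tcp_pos: [0.4278, -0.182, 0.2322]
ee_rot: [[0.057, -0.998, -0.001], [-0.998, -0.057, 0.0], [-0.0, 0.001, -1.0]]
wrist_force: [0.3, 0.5, 0.5]
gripper_width: 0.999
gripper_force: 0.0
```

Call:
jog_arm --pt "0 0 0 0" --pt "0 0 0 0" --pt "0 0 0 0" --pt "0 0 0 0" --pt "0 0 0 0" --pt "0 0 0 0" --pt "0 0 0 0" --pt "0 0 0 0" --grip 20

```text
time_s: 7.5
tcp_pos: [0.428, -0.1821, 0.2323]
ee_rot: [[0.057, -0.998, -0.0], [-0.998, -0.057, 0.0], [-0.0, 0.0, -1.0]]
wrist_force: [-0.3, -0.7, 0.8]
gripper_width: 0.358
gripper_force: 0.0
```

```bash
python3 st.py .4272 -.1837 .068 3.3
```

```text
t 7.5 grasp [ 0.428  -0.1821  0.0688] yang -176.74 J [ -3.   19.1 -34.2  -0.  -36.8   6.2] F [-0.3 -0.7  0.8] w 31.2 0.0
tool move units [0.08 0.04 0.04]
turn units -0.01
```

Call:
jog_arm --pt "0 0 0 0" --pt "0 0 0 0" --pt "0 0 0 0" --pt "0 0 -0.3 0" --pt "0 0 -0.7 0" --pt "0 0 -0.9 0" --pt "0 0 -1 0" --pt "0 0 -1 0" --pt "0 0 -1 0" --pt "0 0 -0.4 0"

```text
time_s: 8.5
tcp_pos: [0.4281, -0.1821, 0.3403]
ee_rot: [[0.057, -0.998, 0.003], [-0.998, -0.057, -0.0], [0.001, -0.003, -1.0]]
wrist_force: [-0.0, -0.2, -1.6]
gripper_width: 0.34
gripper_force: 30.0
```

```bash
python3 st.py .5919 .025 .168 -4.85; python3 - <<'E'
from station import eyes
import cv2,numpy as np
a=eyes.capture("scene");b=eyes.capture("top")
o=np.hstack([cv2.resize(a[110:310,180:340],None,fx=2.4,fy=2.4),cv2.resize(b[100:300,240:400],None,fx=2.4,fy=2.4)])
cv2.imwrite("pics/lift.png",cv2.convertScaleAbs(o,alpha=1.5))
E
```

```text
t 8.5 grasp [ 0.4287 -0.1822  0.1768] yang -176.72 J [ -3.   10.  -26.7   0.  -53.1   6.2] F [-0.  -0.2 -1.6] w 29.6 29.99741043895483
tool move units [-9.88 -8.74  0.46]
turn units 1.77
```

View pics/lift.png

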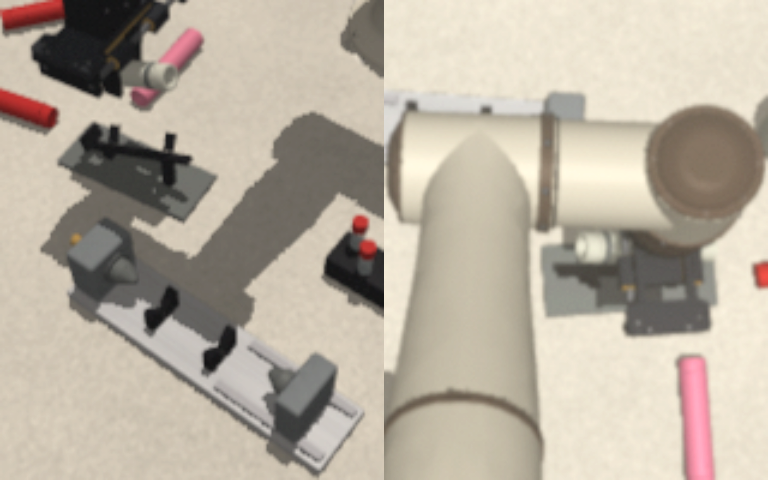

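Held: both views show the white tube in the fingers, clear of the rack.

Call:
jog_arm --pt "0 0 0 0.9" --pt "0 0 0 0.87" --pt "-0.4 -0.4 0 0" --pt "-1 -0.7 0 0" --pt "-1 -0.7 0 0" --pt "-1 -0.7 0 0" --pt "-1 -0.7 0 0" --pt "-1 -0.7 0 0" --pt "-1 -0.7 0 0" --pt "-1 -0.7 0 0"

```text
time_s: 9.6
tcp_pos: [0.547, -0.0421, 0.3371]
ee_rot: [[-0.082, -0.997, -0.002], [-0.997, 0.082, -0.0], [0.0, 0.002, -1.0]]
wrist_force: [-0.4, -0.1, -1.6]
gripper_width: 0.34
gripper_force: 30.0
```

Call:
jog_arm --pt "-1 -0.7 0 0" --pt "-1 -0.7 0.2 0" --pt "-1 -0.4 0.2 0" --pt "-0.6 -0.15 0 0" --pt "0 0 0 0" --pt "0 0 0 0"

```text
time_s: 10.2
tcp_pos: [0.5907, 0.025, 0.3301]
ee_rot: [[-0.084, -0.996, -0.001], [-0.996, 0.084, -0.0], [0.0, 0.001, -1.0]]
wrist_force: [0.2, 0.3, -2.0]
gripper_width: 0.339
gripper_force: 30.0
```

```bash
python3 st.py .5919 .025 .085 -4.85; python3 - <<'E'
from station import eyes
import cv2,numpy as np
a=eyes.capture("scene");b=eyes.capture("top")
cv2.imwrite("pics/s5.png",a);cv2.imwrite("pics/t5.png",b)
o=np.hstack([cv2.resize(a[160:320,190:350],None,fx=2.5,fy=2.5),cv2.resize(b[70:230,180:340],None,fx=2.5,fy=2.5)])
cv2.imwrite("pics/over.png",cv2.convertScaleAbs(o,alpha=1.5))
E
```

```text
t 10.2 grasp [0.5905 0.0249 0.1666] yang 175.19 J [ 18.1  22.4 -10.5  -0.  -57.2 -22.9] F [ 0.2  0.3 -2. ] w 29.5 29.99708809889853
tool move units [-0.01 -0.07  4.08]
turn units 0.01
```

View pics/over.png

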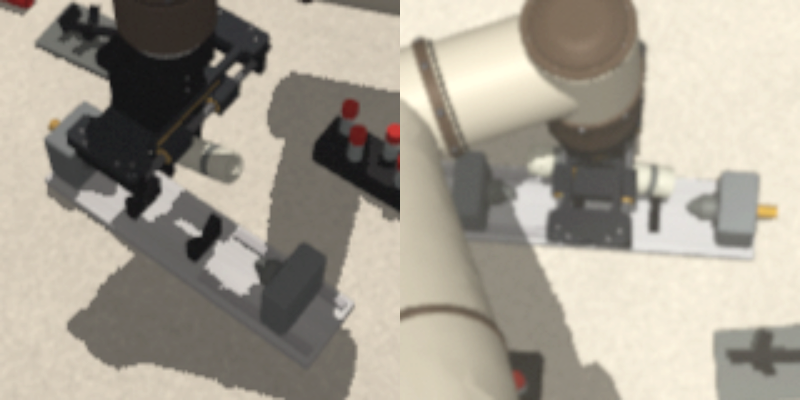

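The tube sits over the clamp between the cones in both views, and it looks in line with the clamp. Descending.

Call:
jog_arm --pt "0 -0.07 0.5 0" --pt "0 0 0.8 0" --pt "0 0 0.8 0" --pt "0 0 0.8 0" --pt "0 0 0.8 0" --pt "0 0 0.4 0" --pt "0 0 0 0"

```text
time_s: 11.0
tcp_pos: [0.5919, 0.0242, 0.2469]
ee_rot: [[-0.085, -0.996, -0.003], [-0.996, 0.085, -0.001], [0.001, 0.003, -1.0]]
wrist_force: [-1.0, 0.1, -1.4]
gripper_width: 0.337
gripper_force: 30.0
```

Call:
jog_arm --pt "0 0 0.2 0" --pt "0 0 0.2 0" --pt "0 0 0.2 0" --pt "0 0 0.2 0" --pt "0 0 0 0"

```text
time_s: 11.5
tcp_pos: [0.5932, 0.025, 0.233]
ee_rot: [[-0.083, -0.997, 0.003], [-0.997, 0.083, 0.0], [-0.0, -0.002, -1.0]]
wrist_force: [0.7, 0.5, 1.0]
gripper_width: 0.335
gripper_force: 30.0
```

```bash
python3 st.py .5919 .025 .0525 -4.85
```

```text
t 11.5 grasp [0.5936 0.025  0.0695] yang 175.21 J [ 18.   28.9 -16.1   0.1 -44.9 -22.9] F [0.7 0.5 1. ] w 29.1 30.00018657068722
tool move units [0.01 0.09 0.85]
turn units 0.01
```

Call:
jog_arm --pt "0 0 0.15 0" --pt "0 0 0.15 0" --pt "0 0 0 0"

```text
time_s: 11.8
tcp_pos: [0.5931, 0.0254, 0.2268]
ee_rot: [[-0.084, -0.996, 0.003], [-0.996, 0.084, 0.001], [-0.001, -0.003, -1.0]]
wrist_force: [2.2, 3.5, 3.5]
gripper_width: 0.333
gripper_force: 30.0
```

Call:
jog_arm --pt "0 0 0.15 0" --pt "0 0 0.15 0" --pt "0 0 0 0"

```text
time_s: 12.1
tcp_pos: [0.5931, 0.0254, 0.2203]
ee_rot: [[-0.084, -0.996, 0.002], [-0.996, 0.084, 0.001], [-0.001, -0.002, -1.0]]
wrist_force: [2.1, 4.6, 4.0]
gripper_width: 0.335
gripper_force: 30.0
```

```bash
python3 st.py .5919 .025 .0525 -4.85
```

```text
t 12.1 grasp [0.5934 0.0255 0.0568] yang 175.19 J [ 18.1  29.8 -16.7  -0.  -43.4 -22.9] F [2.1 4.6 4. ] w 29.2 30.00906139612198
tool move units [0.03 0.08 0.22]
turn units 0.01
```

Call:
jog_arm --pt "0 0 0.12 0" --pt "0 0 0 0"

```text
time_s: 12.3
tcp_pos: [0.5931, 0.0254, 0.218]
ee_rot: [[-0.084, -0.996, 0.002], [-0.996, 0.084, 0.001], [-0.001, -0.002, -1.0]]
wrist_force: [2.0, 4.4, 5.0]
gripper_width: 0.333
gripper_force: 30.0
```

Call:
jog_arm --pt "0 0 0.1 0" --pt "0 0 0 0"

```text
time_s: 12.5
tcp_pos: [0.5931, 0.0254, 0.216]
ee_rot: [[-0.084, -0.996, 0.002], [-0.996, 0.084, 0.001], [-0.001, -0.002, -1.0]]
wrist_force: [2.4, 4.7, 3.0]
gripper_width: 0.332
gripper_force: 30.0
```

```bash
python3 st.py .5919 .025 .0525 -4.85; python3 - <<'E'
from station import eyes
import cv2,numpy as np
a=eyes.capture("scene");b=eyes.capture("top")
o=np.hstack([cv2.resize(a[190:310,200:340],None,fx=2.8,fy=2.8),cv2.resize(b[90:210,190:330],None,fx=2.8,fy=2.8)])
cv2.imwrite("pics/laid.png",cv2.convertScaleAbs(o,alpha=1.5))
E
```

```text
t 12.5 grasp [0.5935 0.0255 0.0525] yang 175.19 J [ 18.1  30.2 -16.9  -0.  -42.8 -22.9] F [2.4 4.7 3. ] w 28.9 30.006937086582184
tool move units [ 0.03  0.08 -0.  ]
turn units 0.01
```

View pics/laid.png

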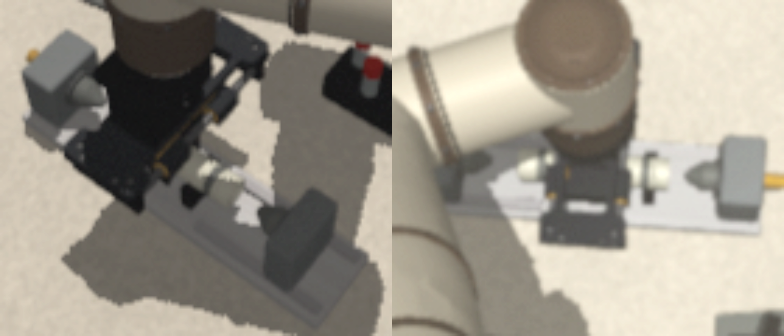

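Call:
jog_arm --pt "0 0 0.1 0" --pt "0 0 0 0"

```text
time_s: 12.8
tcp_pos: [0.5933, 0.0254, 0.2151]
ee_rot: [[-0.084, -0.996, 0.003], [-0.996, 0.084, 0.001], [-0.001, -0.003, -1.0]]
wrist_force: [0.0, 5.3, 8.4]
gripper_width: 0.34
gripper_force: 30.0
```

Call:
jog_arm --pt "0 0 0.06 0" --pt "0 0 0 0"

```text
time_s: 13.0
tcp_pos: [0.5932, 0.0254, 0.2151]
ee_rot: [[-0.084, -0.996, 0.003], [-0.996, 0.084, 0.001], [-0.001, -0.003, -1.0]]
wrist_force: [-1.2, 4.9, 14.8]
gripper_width: 0.337
gripper_force: 30.0
```

Force has jumped and z has stopped, so it's seated in both notches. Release, lift, look.

Call:
jog_arm --pt "0 0 0 0" --pt "0 0 0 0" --pt "0 0 0 0" --pt "0 0 0 0" --pt "0 0 0 0" --pt "0 0 -0.3 0" --pt "0 0 -0.8 0" --pt "0 0 -1 0" --pt "0 0 -1 0" --pt "0 0 -1 0" --grip 87

```text
time_s: 14.0
tcp_pos: [0.5924, 0.0247, 0.2959]
ee_rot: [[-0.085, -0.996, 0.0], [-0.996, 0.085, -0.0], [0.0, -0.0, -1.0]]
wrist_force: [-0.7, 1.1, 0.4]
gripper_width: 0.994
gripper_force: 0.0
```

Call:
jog_arm --pt "-0.5 0 -1 0" --pt "-1 0 -0.8 0" --pt "-1 0 0 0" --pt "-1 0 0 0" --pt "-1 0 0 0" --pt "-1 0 0 0" --pt "-1 0 0 0" --pt "-1 0 0 0" --pt "-1 0 0 0" --pt "-1 0 0 0" --grip 0

```text
time_s: 15.0
tcp_pos: [0.6086, 0.2158, 0.3306]
ee_rot: [[-0.084, -0.996, -0.0], [-0.996, 0.084, -0.0], [0.0, 0.0, -1.0]]
wrist_force: [0.4, -0.7, -1.0]
gripper_width: 0.171
gripper_force: 0.0
```

```bash
python3 st.py .608 .213 .052 -4.85; python3 - <<'E'
from station import eyes
import cv2,numpy as np
a=eyes.capture("scene");b=eyes.capture("top")
cv2.imwrite("pics/s6.png",a);cv2.imwrite("pics/t6.png",b)
o=np.hstack([cv2.resize(a[180:320,200:340],None,fx=2.85,fy=2.85),cv2.resize(b[90:230,190:330],None,fx=2.85,fy=2.85)])
cv2.imwrite("pics/rel.png",cv2.convertScaleAbs(o,alpha=1.5))
for c in("scene","top"): print(c,[(np.round(d["centre"],3).tolist(),round(d["conf"],2)) for d in eyes.spot_in(c,"cartridge")])
E
```

```text
t 15.0 grasp [0.6086 0.2158 0.1671] yang 175.16 J [ 33.9  27.3  -2.3   0.  -60.5 -38.7] F [ 0.4 -0.7 -1. ] w 14.9 0.0
tool move units [0.14 0.02 5.76]
turn units 0.0
scene [([0.437, -0.38, 0.025], 0.92), ([0.598, 0.035, 0.064], 0.63), ([0.268, -0.452, 0.023], 0.56), ([0.275, -0.236, 0.025], 0.55)]
top [([0.431, -0.388, 0.026], 0.89), ([0.263, -0.246, 0.032], 0.83), ([0.261, -0.456, 0.03], 0.64), ([0.591, 0.028, 0.06], 0.61)]
```

View pics/rel.png

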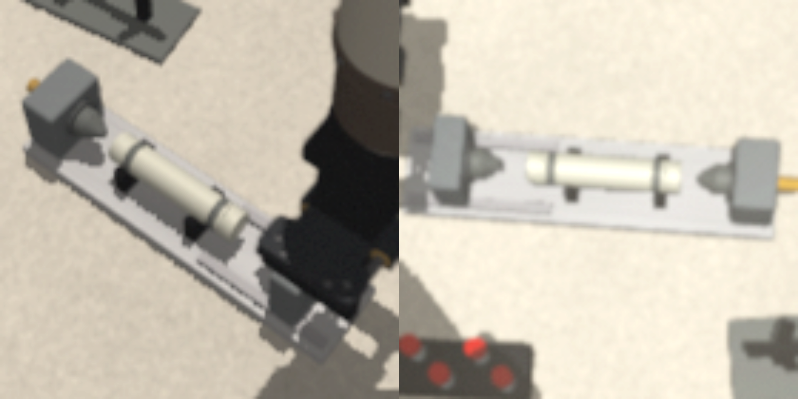

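The tube lies in both notches, lined up between the cones. Now down behind the tailstock.

Call:
jog_arm --pt "0 0 0.5 0" --pt "0 0 1 0" --pt "0 0 1 0" --pt "0 0 1 0" --pt "0 0 1 0" --pt "0 0 0.9 0" --pt "0 0 0.3 0" --pt "0 0 0 0"

```text
time_s: 16.0
tcp_pos: [0.6083, 0.2133, 0.2155]
ee_rot: [[-0.085, -0.996, -0.002], [-0.996, 0.085, -0.001], [0.002, 0.002, -1.0]]
wrist_force: [-0.5, 0.6, -0.4]
gripper_width: 0.001
gripper_force: 0.0
```

Call:
jog_arm --pt "0.2 0 0 0" --pt "0.2 0 0 0" --pt "0.2 0 0 0" --pt "0.2 0 0 0" --pt "0 0 0 0"

```text
time_s: 16.5
tcp_pos: [0.6071, 0.1975, 0.2172]
ee_rot: [[-0.085, -0.996, 0.0], [-0.996, 0.085, 0.0], [-0.0, -0.0, -1.0]]
wrist_force: [0.3, 0.3, -0.2]
gripper_width: 0.005
gripper_force: 0.0
```

```bash
cat >> st.py <<'E'
h=np.array([.589,-.011]);a=np.radians(-4.85);d=gp[:2]-h
print("local",(np.array([[np.cos(a),np.sin(a)],[-np.sin(a),np.cos(a)]])@d).round(4),"Fy",(np.array(s["wrist_force"])[:2]@[-np.sin(a),np.cos(a)]).round(1))
E
python3 st.py
```

```text
t 16.5 grasp [0.6072 0.1975 0.0537] yang 175.11 J [ 32.5  33.5  -9.9  -0.  -46.5 -37.4] F [ 0.3  0.3 -0.2] w 0.5 0.0
local [0.0005 0.2093] Fy 0.4
```

Call:
jog_arm --pt "0.12 0 0 0" --pt "0.12 0 0 0" --pt "0.12 0 0 0" --pt "0.12 0 0 0" --pt "0.12 0 0 0" --pt "0.12 0 0 0"

```text
time_s: 17.1
tcp_pos: [0.6059, 0.1858, 0.2168]
ee_rot: [[-0.084, -0.996, 0.002], [-0.996, 0.084, 0.004], [-0.004, -0.002, -1.0]]
wrist_force: [-1.3, 8.5, -0.6]
gripper_width: 0.004
gripper_force: 4.1
```

Call:
jog_arm --pt "0.12 0 0 0" --pt "0.12 0 0 0" --pt "0.12 0 0 0" --pt "0.12 0 0 0" --pt "0.12 0 0 0" --pt "0.12 0 0 0"

```text
time_s: 17.7
tcp_pos: [0.6047, 0.1715, 0.2168]
ee_rot: [[-0.084, -0.996, 0.002], [-0.996, 0.084, 0.004], [-0.004, -0.002, -1.0]]
wrist_force: [-2.0, 8.1, -1.6]
gripper_width: 0.005
gripper_force: 4.1
```

```bash
python3 st.py
```

```text
t 17.7 grasp [0.605  0.1721 0.0533] yang 175.19 J [ 30.5  32.8 -11.5  -0.2 -45.5 -35.2] F [-2.   8.1 -1.6] w 0.5 4.094764329493046
local [0.0005 0.1838] Fy 7.9
```

Call:
jog_arm --pt "0.14 0 0 0" --pt "0.14 0 0 0" --pt "0.14 0 0 0" --pt "0.14 0 0 0" --pt "0.14 0 0 0"

```text
time_s: 18.2
tcp_pos: [0.6035, 0.1577, 0.2168]
ee_rot: [[-0.084, -0.996, 0.002], [-0.996, 0.084, 0.004], [-0.004, -0.002, -1.0]]
wrist_force: [-2.0, 10.1, -1.1]
gripper_width: 0.009
gripper_force: 4.7
```

Call:
jog_arm --pt "0.12 0 0 0" --pt "0.12 0 0 0" --pt "0.12 0 0 0" --pt "0.12 0 0 0" --pt "0.12 0 0 0"

```text
time_s: 18.7
tcp_pos: [0.6025, 0.1458, 0.2168]
ee_rot: [[-0.084, -0.996, 0.002], [-0.996, 0.084, 0.004], [-0.004, -0.002, -1.0]]
wrist_force: [-1.8, 9.5, -0.2]
gripper_width: 0.008
gripper_force: 4.7
```

```bash
python3 st.py
```

```text
t 18.7 grasp [0.6029 0.1465 0.0533] yang 175.2 J [ 28.5  32.1 -12.8  -0.2 -44.9 -33.2] F [-1.8  9.5 -0.2] w 0.7 4.702516671445882
local [0.0005 0.1581] Fy 9.3
```

Call:
jog_arm --pt "0.08 0 0 0" --pt "0.08 0 0 0" --pt "0.08 0 0 0" --pt "0.08 0 0 0" --pt "0.08 0 0 0"

```text
time_s: 19.2
tcp_pos: [0.6018, 0.1378, 0.2168]
ee_rot: [[-0.084, -0.996, 0.002], [-0.996, 0.084, 0.004], [-0.004, -0.002, -1.0]]
wrist_force: [-2.0, 9.9, -0.3]
gripper_width: 0.004
gripper_force: 4.7
```

```bash
python3 st.py
```

```text
t 19.2 grasp [0.6022 0.1385 0.0533] yang 175.2 J [ 27.9  31.9 -13.2  -0.2 -44.7 -32.5] F [-2.   9.9 -0.3] w 0.3 4.705061110320798
local [0.0005 0.15  ] Fy 9.7
```

Call:
jog_arm --pt "0.06 0 0 0" --pt "0.06 0 0 0" --pt "0.06 0 0 0" --pt "0.06 0 0 0"

```text
time_s: 19.6
tcp_pos: [0.6014, 0.1332, 0.2168]
ee_rot: [[-0.084, -0.996, 0.002], [-0.996, 0.084, 0.004], [-0.004, -0.002, -1.0]]
wrist_force: [-2.5, 10.2, -0.6]
gripper_width: 0.008
gripper_force: 5.0
```

Call:
jog_arm --pt "0.05 0 0 0" --pt "0.05 0 0 0" --pt "0.05 0 0 0" --pt "0.05 0 0 0"

```text
time_s: 20.0
tcp_pos: [0.6011, 0.1294, 0.2168]
ee_rot: [[-0.084, -0.996, 0.002], [-0.996, 0.084, 0.004], [-0.004, -0.002, -1.0]]
wrist_force: [-2.5, 10.7, -0.4]
gripper_width: 0.007
gripper_force: 5.3
```

```bash
python3 st.py
```

```text
t 20.0 grasp [0.6015 0.13   0.0533] yang 175.2 J [ 27.2  31.7 -13.6  -0.2 -44.5 -31.8] F [-2.5 10.7 -0.4] w 0.6 5.28238906466413
local [0.0005 0.1416] Fy 10.5
```

Call:
jog_arm --pt "0.05 0 0 0" --pt "0.05 0 0 0" --pt "0.05 0 0 0"

```text
time_s: 20.3
tcp_pos: [0.6008, 0.1265, 0.2168]
ee_rot: [[-0.084, -0.996, 0.002], [-0.996, 0.084, 0.004], [-0.004, -0.002, -1.0]]
wrist_force: [-3.5, 11.7, -0.5]
gripper_width: 0.006
gripper_force: 5.6
```

Call:
jog_arm --pt "0.05 0 0 0" --pt "0.05 0 0 0" --pt "0.05 0 0 0"

```text
time_s: 20.6
tcp_pos: [0.6006, 0.1237, 0.2168]
ee_rot: [[-0.084, -0.996, 0.003], [-0.996, 0.084, 0.005], [-0.005, -0.002, -1.0]]
wrist_force: [-3.8, 11.6, -0.1]
gripper_width: 0.006
gripper_force: 6.0
```

```bash
python3 st.py
```

```text
t 20.6 grasp [0.601  0.1244 0.0533] yang 175.2 J [ 26.7  31.6 -13.8  -0.2 -44.4 -31.3] F [-3.8 11.6 -0.1] w 0.5 5.977459289792932
local [0.0005 0.136 ] Fy 11.2
```

Call:
jog_arm --pt "0.05 0 0 0" --pt "0.05 0 0 0"

```text
time_s: 20.8
tcp_pos: [0.6004, 0.1218, 0.2168]
ee_rot: [[-0.084, -0.996, 0.003], [-0.996, 0.084, 0.005], [-0.005, -0.002, -1.0]]
wrist_force: [-3.4, 13.1, -0.3]
gripper_width: 0.006
gripper_force: 6.2
```

Call:
jog_arm --pt "0.05 0 0 0" --pt "0.05 0 0 0"

```text
time_s: 21.0
tcp_pos: [0.6002, 0.1199, 0.2168]
ee_rot: [[-0.084, -0.996, 0.003], [-0.996, 0.084, 0.005], [-0.005, -0.002, -1.0]]
wrist_force: [-2.7, 13.0, -0.4]
gripper_width: 0.001
gripper_force: 6.5
```

```bash
python3 st.py
```

```text
t 21.0 grasp [0.6007 0.1207 0.0533] yang 175.2 J [ 26.4  31.5 -14.   -0.3 -44.3 -31. ] F [-2.7 13.  -0.4] w 0.1 6.500356546994226
local [0.0005 0.1322] Fy 12.8
```

Call:
jog_arm --pt "0.04 0 0 0" --pt "0.04 0 0 0"

```text
time_s: 21.2
tcp_pos: [0.6001, 0.1187, 0.2168]
ee_rot: [[-0.084, -0.996, 0.003], [-0.996, 0.084, 0.006], [-0.006, -0.003, -1.0]]
wrist_force: [-2.7, 16.6, -1.0]
gripper_width: 0.003
gripper_force: 8.0
```

Call:
jog_arm --pt "0.04 0 0 0" --pt "0.02 0 0 0"

```text
time_s: 21.4
tcp_pos: [0.6, 0.1182, 0.2168]
ee_rot: [[-0.084, -0.996, 0.004], [-0.996, 0.084, 0.007], [-0.007, -0.003, -1.0]]
wrist_force: [-3.4, 18.4, -1.0]
gripper_width: 0.006
gripper_force: 9.2
```

Call:
jog_arm --pt "0.03 0 0 0" --pt "0 0 0 0" --pt "0 0 0 0"

```text
time_s: 21.7
tcp_pos: [0.5999, 0.1181, 0.2168]
ee_rot: [[-0.083, -0.997, 0.004], [-0.996, 0.083, 0.007], [-0.007, -0.003, -1.0]]
wrist_force: [-4.0, 19.9, -1.8]
gripper_width: 0.003
gripper_force: 9.3
```

Call:
jog_arm --pt "0.03 0 0 0" --pt "0 0 0 0" --pt "0 0 0 0"

```text
time_s: 22.0
tcp_pos: [0.5999, 0.1178, 0.2169]
ee_rot: [[-0.083, -0.997, 0.004], [-0.997, 0.083, 0.008], [-0.008, -0.004, -1.0]]
wrist_force: [-2.8, 20.3, 0.0]
gripper_width: 0.005
gripper_force: 10.1
```

```bash
python3 st.py
```

```text
t 22.0 grasp [0.6006 0.1191 0.0534] yang 175.23 J [ 26.2  31.4 -14.1  -0.4 -44.1 -30.7] F [-2.8 20.3  0. ] w 0.5 10.10126746148444
local [0.0006 0.1306] Fy 20.0
```

Stop felt: force climbs to 20 N with almost no travel, close to the predicted end position. Back off and check.

Call:
jog_arm --pt "-0.1 0 0 0" --pt "-0.3 0 0 0" --pt "-0.8 0 0 0" --pt "-1 0 0 0" --pt "-0.5 0 -0.5 0" --pt "0 0 -1 0" --pt "0 0 -1 0" --pt "0 0 -1 0" --pt "-1 0 -1 0" --pt "-1 0 -1 0"

```text
time_s: 23.0
tcp_pos: [0.6079, 0.207, 0.3287]
ee_rot: [[-0.085, -0.996, 0.001], [-0.996, 0.085, 0.0], [-0.0, -0.001, -1.0]]
wrist_force: [0.8, 0.4, -0.7]
gripper_width: -0.002
gripper_force: 0.0
```

```bash
python3 - <<'E'
from geo import *
a=eyes.capture("scene");b=eyes.capture("top")
g=pose(.589,-.011,np.radians(-4.85))
for c,i in(("scene",a),("top",b)):
    print(c,"exp cart ends px",[proj(c,g([0,y,.067]))[0].round(1).tolist() for y in(-.07,0,.07)])
    print([np.round(np.argwhere(d["mask"])[:,::-1].mean(0),1).tolist() for d in eyes.outline_of(c,"cartridge")])
o=np.hstack([cv2.resize(a[180:320,200:340],None,fx=2.85,fy=2.85),cv2.resize(b[90:230,190:330],None,fx=2.85,fy=2.85)])
cv2.imwrite("pics/end.png",cv2.convertScaleAbs(o,alpha=1.5));print(sense()["time_s"],sense()["wrist_force"])
E
```

```text
scene exp cart ends px [[230.9, 219.6], [251.3, 233.4], [272.8, 247.9]]
[[182.4, 152.6], [249.4, 138.3], [250.1, 237.1], [200.3, 114.5]]
top exp cart ends px [[302.4, 150.9], [275.3, 149.0], [248.2, 147.1]]
[[275.1, 150.0], [369.8, 276.7], [422.0, 210.0], [451.3, 275.5]]
23.2 [-0.40891519 -0.21870868 -1.1820073 ]
```

View pics/end.png

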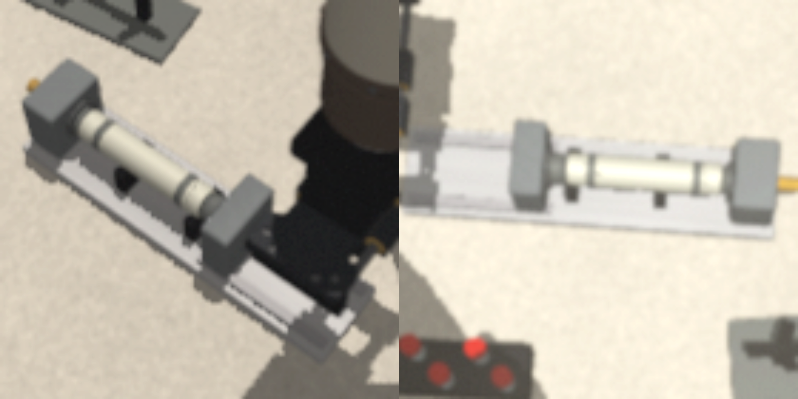

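The picture shows the cartridge lifted in line between both cones. Its centre is at top (275,150) against (275,149) expected, and the arm is clear. Handing in.

```bash
python3 -c "
from station import r;print(r.finish_job())"
```

```text
the job is handed in; nothing more can be done
None
```

The job is handed in: the cartridge is clamped in line between the cones, and I stopped pushing at about 20 N when the end stop was felt (limit 45 N). It took about 23 s, with no contact seen with the tube rack, bottle or jar; the system returned no verdict.

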